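Line up the reagent bottles beside the refractometer

TASK

Put the four brown reagent bottles away on the low shelf in order of size, one in each drip dish: the smallest in the dish nearest the refractometer, so that it does not stand in the way of the eyepiece, and so on up to the largest at the far end of the row. Stand each bottle upright in the middle of its dish, set down and not dropped, and do not tip a bottle or push the refractometer on the way.

Things in the scene. Friction and masses are not known exactly. Their poses are not given: they have to be found in the camera images.
- bottle_50: Smallest brown glass reagent bottle, white label, blue screw cap: 82 mm high with its cap, body 40 mm in diameter, cap 24 mm in diameter and 22 mm high, below it 9 mm of neck (dia 20 mm), then the shoulder; 90 g within 20 percent. Loose, starts upright on the bench in front of the shelf. Origin: centre of its underside; z up its axis.
- bottle_100: Second smallest brown glass reagent bottle, white label, blue screw cap: 106 mm high with its cap, body 48 mm in diameter, cap 28 mm in diameter and 22 mm high, below it 9 mm of neck (dia 24 mm), then the shoulder; 170 g within 20 percent. Loose, starts upright on the bench in front of the shelf. Origin: centre of its underside; z up its axis.
- bottle_250: Second largest brown glass reagent bottle, white label, blue screw cap: 136 mm high with its cap, body 60 mm in diameter, cap 32 mm in diameter and 22 mm high, below it 9 mm of neck (dia 28 mm), then the shoulder; 360 g within 20 percent. Loose, starts upright on the bench in front of the shelf. Origin: centre of its underside; z up its axis.
- bottle_500: Largest brown glass reagent bottle, white label, blue screw cap: 170 mm high with its cap, body 72 mm in diameter, cap 36 mm in diameter and 22 mm high, below it 9 mm of neck (dia 32 mm), then the shoulder; 660 g within 20 percent. Loose, starts upright on the bench in front of the shelf. Origin: centre of its underside; z up its axis.
- dish_a: One of four identical white plastic drip dishes in a row on the shelf, 108 mm apart (each up to 6 mm out of line); names are dealt at random along the row. 94 mm across the foot, 100 mm over the rim, 10 mm high, inner floor 4 mm above its underside and 89 mm wide. Fixed; starts empty. Origin: centre of its underside; z up.
- dish_b: One of four identical white plastic drip dishes in a row on the shelf, 108 mm apart (each up to 6 mm out of line); names are dealt at random along the row. 94 mm across the foot, 100 mm over the rim, 10 mm high, inner floor 4 mm above its underside and 89 mm wide. Fixed; starts empty. Origin: centre of its underside; z up.
- dish_c: One of four identical white plastic drip dishes in a row on the shelf, 108 mm apart (each up to 6 mm out of line); names are dealt at random along the row. 94 mm across the foot, 100 mm over the rim, 10 mm high, inner floor 4 mm above its underside and 89 mm wide. Fixed; starts empty. Origin: centre of its underside; z up.
- dish_d: One of four identical white plastic drip dishes in a row on the shelf, 108 mm apart (each up to 6 mm out of line); names are dealt at random along the row. 94 mm across the foot, 100 mm over the rim, 10 mm high, inner floor 4 mm above its underside and 89 mm wide. Fixed; starts empty. Origin: centre of its underside; z up.
- shelf: Low grey-painted steel shelf standing beyond the bottles, 470 mm long, 130 mm deep, its top 50 mm above the bench; fixed. The row of dishes runs along its length. Origin: on the bench under its middle; y runs along its length (roughly the world's y), x across it, away from the robot.
- refractometer: Grey bench refractometer on a black base plate, slanting eyepiece tube; 300 mm high, 220 x 150 mm. Stands on the bench 360 mm from the shelf's middle, beyond its left or right end; at the other end, as far off, a white jug with blue cap, about 130 x 115 mm, 250 mm high. Loose, 3 kg. Origin: centre of its underside.
Mind the look-alikes: they are no part of the job. Leave any purple look-alike of the bottle_100 alone.

How it is judged (in metres and radians):
At the end, for the whole second after the job is handed in: From the refractometer's end on, the dishes hold the 50, 100, 250 and 500 ml bottle: each stands on its dish's floor (underside 50 to 58 mm up), within 15 mm of the dish's centre and 30 mm along the shelf of its place in the row, upright within 0.06 rad, released and at rest (((y of refractometer in the frame of shelf above 0 m and y of bottle_50 in the frame of shelf between 0.132 and 0.192 m and y of bottle_100 in the frame of shelf between 0.024 and 0.084 m and y of bottle_250 in the frame of shelf between -0.084 and -0.024 m and y of bottle_500 in the frame of shelf between -0.192 and -0.132 m) or (y of refractometer in the frame of shelf below 0 m and y of bottle_50 in the frame of shelf between -0.192 and -0.132 m and y of bottle_100 in the frame of shelf between -0.084 and -0.024 m and y of bottle_250 in the frame of shelf between 0.024 and 0.084 m and y of bottle_500 in the frame of shelf between 0.132 and 0.192 m)) and (horizontal distance between bottle_50 and dish_a below 0.015 m or horizontal distance between bottle_50 and dish_b below 0.015 m or horizontal distance between bottle_50 and dish_c below 0.015 m or horizontal distance between bottle_50 and dish_d below 0.015 m) and height (world z) of bottle_50 between 0.05 and 0.058 m and angle between each of bottle_50, bottle_100, bottle_250, bottle_500's own z axis and vertical below 0.06 rad and linear speed of each of bottle_50, bottle_100, bottle_250, bottle_500 below 0.02 m/s and angular speed of each of bottle_50, bottle_100, bottle_250, bottle_500 below 0.2 rad/s and (horizontal distance between bottle_100 and dish_a below 0.015 m or horizontal distance between bottle_100 and dish_b below 0.015 m or horizontal distance between bottle_100 and dish_c below 0.015 m or horizontal distance between bottle_100 and dish_d below 0.015 m) and height (world z) of bottle_100 between 0.05 and 0.058 m and (horizontal distance between bottle_250 and dish_a below 0.015 m or horizontal distance between bottle_250 and dish_b below 0.015 m or horizontal distance between bottle_250 and dish_c below 0.015 m or horizontal distance between bottle_250 and dish_d below 0.015 m) and height (world z) of bottle_250 between 0.05 and 0.058 m and (horizontal distance between bottle_500 and dish_a below 0.015 m or horizontal distance between bottle_500 and dish_b below 0.015 m or horizontal distance between bottle_500 and dish_c below 0.015 m or horizontal distance between bottle_500 and dish_d below 0.015 m) and height (world z) of bottle_500 between 0.05 and 0.058 m); the robot touches nothing.
It fails at once if a bottle is tipped (more than 35 degrees) (angle between any of bottle_50, bottle_100, bottle_250, bottle_500's own z axis and vertical above 0.6 rad).
It fails at once if a bottle is dropped: it falls free of the fingers at more than 0.5 m/s ((linear speed of bottle_50 above 0.5 m/s and contact force between bottle_50 and the fingers below 0.01 N) or (linear speed of bottle_100 above 0.5 m/s and contact force between bottle_100 and the fingers below 0.01 N) or (linear speed of bottle_250 above 0.5 m/s and contact force between bottle_250 and the fingers below 0.01 N) or (linear speed of bottle_500 above 0.5 m/s and contact force between bottle_500 and the fingers below 0.01 N)).
It fails at once if the refractometer is pushed more than 20 mm from where it stood (distance of refractometer from where it was at the start of the episode above 0.02 m).
It also fails if it takes over 96 s, if anything falls off the work surface, if the arm or the gripper's body presses on something with over 40 N, if the wrist force passes 120 N, or if a joint passes its speed limit or range.

ROBOT

A 6-joint arm with a two-finger parallel gripper is mounted at the origin on the work surface. World frame = base frame: x ahead of the robot, y to its left, z up, the work surface at z = 0. Lengths are in m, angles in degrees, forces in N, time in s.
With the tool pointing down it reaches from about 0.35 to 0.85 m from the base axis. Payload 8.1 kg.
Tool frame: the origin (TCP) lies at the very end of the fingers, on their centre line; the grasp point (between the pads) lies 19 mm behind it; z points along the fingers, y is the line along which they close (so a half turn about z gives the same grasp; the last joint's range is limited). The gripper opens to 85 mm and grips with 20 to 120 N. Pads are 22 mm wide; open, the fingers measure 114 mm over their backs; the gripper's body (76 mm by 85 mm) begins 54 mm behind the grasp point. The pads swing forward as they close: fully open they stand 13 mm farther back than shut.
Start: joints at [62.945, 7.471, 85.268, -0, 87.261, -4.893], TCP at [0.226, 0.556, 0.231] pointing down, gripper open.
Joint ranges: [-169.43, 169.43], [-51.17, 129.36], [1.28, 143.12], [-76.62, 256.62], [0, 156.53], [-152.29, 152.29]. Speed limits (degrees/s): [136.94, 136.94, 159.86, 180, 180, 180].

INTERFACE

Orientations are given as a 3x3 rotation matrix whose columns are the frame's x, y, z axes.
In Python, from cell import robot gives the robot as it stands.
- The arm moves only by the tool advance, called after "Call:" as a command line: name --argument value ..., lists and objects as JSON in quotes. Schema: {"type":"object","properties":{"increments":{"type":"array","items":{"type":"number"},"minItems":7,"maxItems":140},"force":{"type":"number"},"only":{"type":"string"},"quiet":{"type":"boolean"},"lines":{"type":"string"}},"required":["increments"],"additionalProperties":false}. increments is one flat list of numbers that holds 1 to 20 rows one after another, with no inner brackets; each row has 7 numbers: the opening from 0.0 (shut) to 1.0 (fully open), then dx, dy, dz in normalised numbers (1 is 1 m), then a rotation vector rx, ry, rz in fractions of the full range, 1 being 360 degrees; each row is the pose to reach, as a shift and turn from the pose commanded when the call began, along the tool's axes at that moment; what a row does not reach only later rows make up. A row lasts 1/10 s, in which the tool goes at most 0.05 m and 8.59 degrees, less where a joint would pass 70% of its speed; a pose out of reach is approached as far as the arm can. The fingers move at their own pace and stop on an object; force is the grip in N (left out, the last holds). Time passes only in rows, so rows that do not move let the fingers close. The tool returns the time, the measured TCP pose, the force, the opening and the grip force at its end. only (a regular expression) keeps the lines of the reply that match it, lines (a string "A,B") keeps lines A to B, and quiet returns only ok. Shift and turn numbers lie between -1 and 1, and a call with a number outside is refused. Input that does not fit is refused with a message, and nothing moves.
- robot.read_state(): the state, without advancing time (a new reading comes with each control period).
- robot.snapshot(name): name is "side" or "top"; returns the picture (420x560x3 uint8, blue, green, red); there is no depth.
- robot.camera_params(name): a dict with "camera_matrix" (3x3 intrinsics, pixels), "R" (3x3) and "t" (3): a world point X has camera coordinates R X + t. Camera axes: x right, y down, z forward; pixel columns grow to the right and rows downward; lengths in m; the calibration is good to about 2 mm. A picture is of the moment at which its call begins. camera_params takes no time and is no camera call.
- robot.finish_job(): hands the job in; it is judged then, once.
The state is a dict: "time": time; "qpos": joint angles; "dq": joint speeds; "joint_torque": joint torques, N m; "eef_pos": TCP position; "tool_rot": TCP orientation; "wrist_force": force on the tool from outside, world axes, zero at the start; "wrist_torque": the same for the moment, N m; "gripper_width": opening from 0.0 (shut) to 1.0 (fully open); "grasp_force": force on a finger pad.
Only numpy, scipy, OpenCV 4.12 (cv2) and the standard library are available. Lean on these libraries where they do the work, as an engineer would, in place of code of your own. Each camera call takes 0.05 s, during which the arm holds its last target. There are 200 camera calls.

## Working session

There is one attempt and no reset: what is moved stays moved. The work goes in short steps, Python scripts to look and compute and a tool call to move; the robot and the scene stay as the last step left them, time stands still between calls to the robot, and variables do not carry over. Pictures are saved under pics/ and viewed, at most 14 in all, crops included, and the job is handed in when it is done.

```bash
mkdir -p pics; ls; python3 - <<'E'
from cell import robot
import cv2,numpy as np
for n in("side","top"):
    cv2.imwrite(f"pics/{n}0.png",robot.snapshot(n))
    p=robot.camera_params(n);R=np.array(p["R"]);t=np.array(p["t"])
    print(n,np.array(p["camera_matrix"]).round(1).tolist(),(-R.T@t).round(3),R.round(3).tolist())
s=robot.read_state();print(s["time"],s["eef_pos"],np.array(s["tool_rot"]).round(3).tolist(),s["gripper_width"])
E
```

```text
pics
side [[520.0, 0.0, 285.4], [0.0, 520.0, 206.7], [0.0, 0.0, 1.0]] [-0.018 -0.842  0.673] [[0.851, -0.524, 0.021], [-0.261, -0.458, -0.849], [0.455, 0.718, -0.527]]
top [[472.0, 0.0, 278.9], [0.0, 472.0, 203.9], [0.0, 0.0, 1.0]] [3.900e-01 1.000e-03 1.247e+00] [[-0.013, -0.999, -0.029], [-0.994, 0.016, -0.11], [0.11, 0.028, -0.994]]
0.1 [0.22609449 0.55521849 0.23033176] [[-0.926, 0.377, -0.001], [0.377, 0.926, -0.002], [0.0, -0.002, -1.0]] 1.0005328326150154
```

View pics/top0.png

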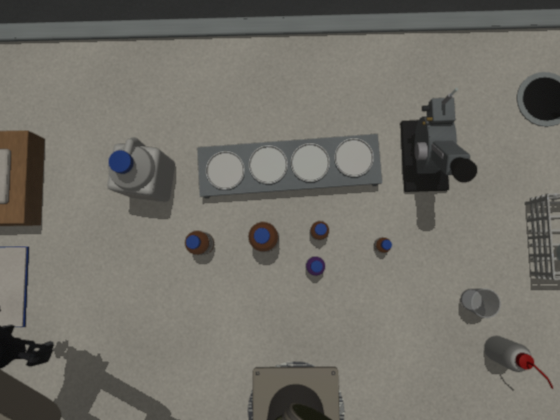

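View pics/side0.png

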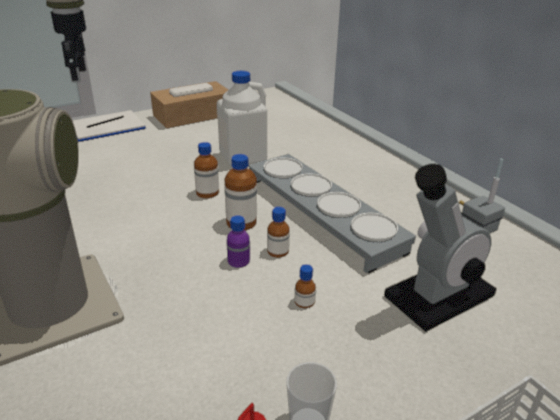

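Top view: bottles at px (197,243) 250 ml, (262,237) 500, (319,230) 100, (385,245) 50, with the purple look-alike at (315,266). Dishes are at (225,170), (268,165), (310,162) and (354,157). The refractometer is on the right (−y), at (430,155). The side view agrees, so the order from right to left is 50, 100, 250, 500.

```bash
cat > loc.py <<'E'
from cell import robot
import cv2,numpy as np
from scipy.optimize import least_squares
P={n:{k:np.array(v) for k,v in robot.camera_params(n).items() if k in("camera_matrix","R","t")} for n in("side","top")}
def proj(n,X):
    p=P[n];c=np.asarray(X)@p["R"].T+p["t"];q=c@p["camera_matrix"].T;return q[:,:2]/q[:,2:]
A=np.linspace(0,2*np.pi,48,endpoint=False)
def ring(x,y,z,r): return np.c_[x+r*np.cos(A),y+r*np.sin(A),0*A+z]
def cen(n,X):
    m=cv2.moments(cv2.convexHull(proj(n,X).astype(np.float32)));return np.array([m["m10"],m["m01"]])/m["m00"]
def blobs(m,amin,amax=1e9):
    _,_,st,c=cv2.connectedComponentsWithStats(m.astype(np.uint8))
    return [(c[i],st[i,4]) for i in range(1,len(c)) if amin<=st[i,4]<=amax]
def blue(im):
    h=cv2.cvtColor(im,cv2.COLOR_BGR2HSV);return (h[...,0]>104)&(h[...,0]<122)&(h[...,1]>130)&(h[...,2]>50)
def fit(model,obs,x0):
    f=lambda v:np.concatenate([cen(n,model(v[0],v[1]))-o for n,o in obs.items()])
    s=least_squares(f,x0);return s.x,s.fun
def cap(H,D,z0=0): return lambda x,y:np.r_[ring(x,y,z0+H,D/2),ring(x,y,z0+H-.022,D/2)]
B={50:(.082,.024),100:(.106,.028),250:(.136,.032),500:(.170,.036)}
E
python3 - <<'E'
from loc import *
ims={n:robot.snapshot(n) for n in P}
for n in P: print(n,"caps",[(c.round(1).tolist(),int(a)) for c,a in blobs(blue(ims[n]),25)])
h=cv2.cvtColor(ims["top"],cv2.COLOR_BGR2HSV);print("top dish",h[170,225],"shelf",h[155,208],h[165,247])
for n,th in(("top",(168,)),("side",(168,))):
    h=cv2.cvtColor(ims[n],cv2.COLOR_BGR2HSV)
    for t in(130,150,170): print(n,t,[(c.round(1).tolist(),int(a)) for c,a in blobs((h[...,2]>t)&(h[...,1]<25),300,4000)])
E
```

```text
side caps [([240.7, 76.6], 175), ([109.7, 134.1], 69), ([204.1, 148.1], 117), ([239.4, 161.4], 203), ([278.5, 213.9], 155), ([237.2, 223.1], 178), ([305.9, 272.0], 151)]
top caps [([119.8, 161.2], 375), ([320.3, 229.0], 89), ([261.4, 235.4], 166), ([192.6, 241.6], 127), ([386.1, 244.2], 66), ([316.2, 266.0], 102)]
top dish [ 23  14 151] shelf [90  8 90] [83 11 95]
top 130 [([354.8, 68.5], 366), ([207.0, 76.5], 801), ([323.1, 90.6], 317), ([192.9, 129.9], 310), ([75.6, 153.4], 370), ([353.4, 157.6], 944), ([309.7, 162.5], 942), ([267.8, 164.6], 935), ([224.9, 170.3], 929), ([85.5, 192.6], 771), ([220.6, 219.0], 782), ([10.7, 282.7], 1314), ([231.9, 322.2], 1462), ([393.5, 326.0], 1476)]
top 150 [([353.4, 157.3], 808), ([309.5, 162.2], 834), ([267.8, 164.4], 810), ([228.9, 169.4], 522)]
top 170 []
side 130 [([54.6, 90.6], 703), ([466.8, 184.5], 480), ([528.2, 218.3], 792), ([307.7, 414.5], 300)]
side 150 [([340.8, 105.6], 1961), ([243.9, 96.3], 374), ([466.1, 183.8], 359), ([529.2, 218.5], 597)]
side 170 [([282.3, 167.1], 434), ([310.5, 184.2], 513), ([338.0, 204.0], 627), ([373.7, 226.5], 773)]
```

```bash
python3 - <<'E'
from loc import *
C={50:([305.9,272.0],[386.1,244.2]),100:([278.5,213.9],[320.3,229.0]),250:([204.1,148.1],[192.6,241.6]),500:([239.4,161.4],[261.4,235.4]),'purple':([237.2,223.1],[316.2,266.0])}
for k,(s,t) in C.items():
    m=cap(*B.get(k,B[100])); s,t=np.array(s),np.array(t)
    both,r=fit(m,{"side":s,"top":t},[.45,0]);print(k,both.round(4),"res",r.round(1),"top",fit(m,{"top":t},both)[0].round(4),"side",fit(m,{"side":s},both)[0].round(4))
D=[([373.7,226.5],[353.4,157.6]),([338,204],[309.7,162.5]),([310.5,184.2],[267.8,164.6]),([282.3,167.1],[224.9,170.3])]
for s,t in D:
    m=lambda x,y:ring(x,y,.055,.0445); s,t=np.array(s),np.array(t)
    both,r=fit(m,{"side":s,"top":t},[.6,0]);print(both.round(4),"res",r.round(1),"top",fit(m,{"top":t},both)[0].round(4),"side",fit(m,{"side":s},both)[0].round(4))
E
```

```text
50 [ 0.4167 -0.2308] res [-0.5 -0.7  0.9 -0.2] top [ 0.4161 -0.2287] side [ 0.4163 -0.233 ]
100 [ 0.4551 -0.0681] res [-0.6 -0.7  0.8 -0.2] top [ 0.4546 -0.0661] side [ 0.4547 -0.071 ]
250 [0.4275 0.2383] res [-0.4 -1.   0.6 -0. ] top [0.4275 0.2398] side [0.426  0.2325]
500 [0.4389 0.072 ] res [-0.5 -0.9  0.5 -0.3] top [0.4383 0.0731] side [0.4377 0.0675]
purple [ 0.366 -0.056] res [-0.5 -0.9  0.7 -0.2] top [ 0.3656 -0.0542] side [ 0.3654 -0.0592]
[ 0.6391 -0.1589] res [-0.5 -0.4  0.7 -0.3] top [ 0.6385 -0.1572] side [ 0.6392 -0.1605]
[ 0.6282 -0.0463] res [-0.3 -0.4  0.4 -0.1] top [ 0.6279 -0.0454] side [ 0.6277 -0.0481]
[0.6249 0.0611] res [-0.2 -0.3  0.4 -0.2] top [0.6245 0.0621] side [0.6244 0.0595]
[0.612 0.172] res [-0.3 -0.4  0.3 -0.1] top [0.6117 0.1727] side [0.6113 0.1697]
```

```bash
cat > d.py <<'E'
import sys,numpy as np
from cell import robot
s=robot.read_state();R=np.array(s["tool_rot"]);p=np.array(s["eef_pos"])
print("t",s["time"],"at",p.round(4),"w",round(s["gripper_width"],3),"zaxis",R[:,2].round(4),"F",np.round(s["wrist_force"],1))
for a in sys.argv[1:]: print(a,"->",(R.T@(np.array(eval(a))-p)).round(4))
E
python3 d.py .4275,.238,.23 .4275,.238,.108
```

```text
t 0.2 at [0.2262 0.5554 0.2306] w 1.0 zaxis [-5.0e-04 -1.1e-03 -1.0e+00] F [-0.1  0.4  0.2]
.4275,.238,.23 -> [-0.3062 -0.218   0.0009]
.4275,.238,.108 -> [-0.3062 -0.2178  0.1229]
```

Call:
advance --increments '[0.8,-0.03,-0.022,0,0,0,0,0.8,-0.06,-0.044,0,0,0,0,0.8,-0.09,-0.066,0,0,0,0,0.8,-0.12,-0.088,0,0,0,0,0.8,-0.15,-0.11,0,0,0,0,0.8,-0.18,-0.13,0,0,0,0,0.8,-0.21,-0.15,0,0,0,0,0.8,-0.24,-0.172,0,0,0,0,0.8,-0.27,-0.194,0,0,0,0,0.8,-0.29,-0.208,0,0,0,0,0.8,-0.303,-0.216,0,0,0,0,0.8,-0.306,-0.218,0,0,0,0,0.8,-0.306,-0.218,0,0,0,0,0.8,-0.306,-0.218,0,0,0,0,0.8,-0.306,-0.218,0,0,0,0]' --force 60

```text
time: 1.7
eef_pos: [0.4269, 0.2392, 0.2313]
tool_rot: [[-0.927, 0.376, -0.0], [0.376, 0.927, 0.0], [0.0, 0.0, -1.0]]
wrist_force: [-0.8, -0.4, 0.1]
gripper_width: 0.799
grasp_force: 0.0
```

```bash
python3 d.py .4275,.238,.108
```

```text
t 1.7 at [0.4269 0.2392 0.2313] w 0.799 zaxis [-2.e-04  2.e-04 -1.e+00] F [-0.8 -0.4  0.1]
.4275,.238,.108 -> [-0.001  -0.0009  0.1233]
```

Call:
advance --increments '[0.8,-0.001,-0.001,0.02,0,0,0,0.8,-0.001,-0.001,0.05,0,0,0,0.8,-0.001,-0.001,0.08,0,0,0,0.8,-0.001,-0.001,0.1,0,0,0,0.8,-0.001,-0.001,0.115,0,0,0,0.8,-0.001,-0.001,0.122,0,0,0,0.8,-0.001,-0.001,0.123,0,0,0,0.8,-0.001,-0.001,0.123,0,0,0,0.8,-0.001,-0.001,0.123,0,0,0]'

```text
time: 2.6
eef_pos: [0.4289, 0.2375, 0.1096]
tool_rot: [[-0.926, 0.377, 0.002], [0.377, 0.926, 0.001], [-0.001, 0.002, -1.0]]
wrist_force: [0.7, -0.6, -0.4]
gripper_width: 0.8
grasp_force: 0.0
```

```bash
python3 -c "
from loc import *
im=robot.snapshot('side');cv2.imwrite('pics/a.png',cv2.resize(im[60:260,120:340],None,fx=3,fy=3))"
```

```text
(no output)
```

View pics/a.png

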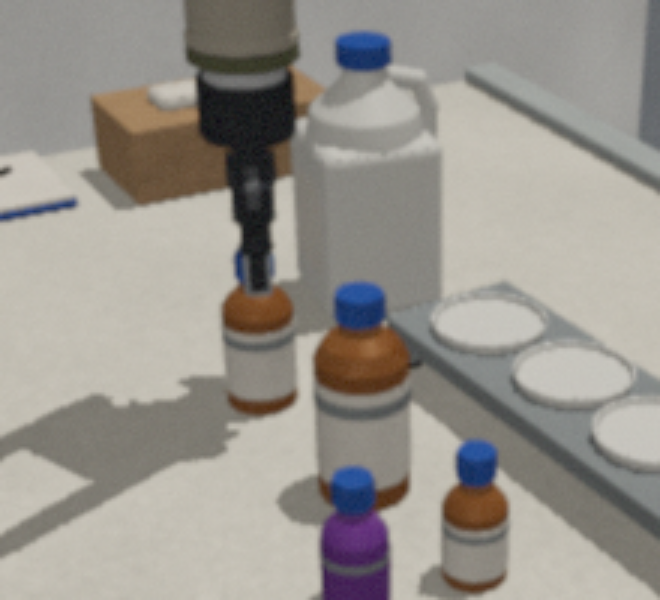

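The fingers straddle the 250's cap (crop px (255,265)), centred on it and clear of the shoulder. I'll close, then lift.

Call:
advance --increments '[0.2,0,0,0,0,0,0,0.2,0,0,0,0,0,0,0.2,0,0,0,0,0,0,0.2,0,0,0,0,0,0,0.2,0,0,0,0,0,0,0.2,0,0,0,0,0,0,0.2,0,0,0,0,0,0,0.2,0,0,0,0,0,0]' --force 70

```text
time: 3.45
eef_pos: [0.4285, 0.2373, 0.109]
tool_rot: [[-0.926, 0.377, 0.001], [0.377, 0.926, 0.001], [-0.001, 0.001, -1.0]]
wrist_force: [-0.8, 0.7, 5.4]
gripper_width: 0.349
grasp_force: 69.6
```

```bash
python3 d.py .625,.061,.2 .625,.061,.163
```

```text
t 3.45 at [0.4285 0.2373 0.109 ] w 0.349 zaxis [ 1.1e-03  5.0e-04 -1.0e+00] F [-0.8  0.7  5.4]
.625,.061,.2 -> [-0.2486 -0.0891 -0.0909]
.625,.061,.163 -> [-0.2485 -0.0891 -0.0539]
```

Call:
advance --increments '[0.2,0,0,-0.01,0,0,0,0.2,0,0,-0.03,0,0,0,0.2,0,0,-0.05,0,0,0,0.2,0,0,-0.07,0,0,0,0.2,-0.01,-0.004,-0.085,0,0,0,0.2,-0.03,-0.011,-0.09,0,0,0,0.2,-0.055,-0.02,-0.09,0,0,0,0.2,-0.08,-0.029,-0.09,0,0,0,0.2,-0.105,-0.038,-0.09,0,0,0,0.2,-0.13,-0.047,-0.09,0,0,0,0.2,-0.155,-0.056,-0.09,0,0,0,0.2,-0.18,-0.065,-0.09,0,0,0,0.2,-0.205,-0.073,-0.09,0,0,0,0.2,-0.225,-0.081,-0.09,0,0,0,0.2,-0.24,-0.086,-0.09,0,0,0,0.2,-0.247,-0.089,-0.09,0,0,0,0.2,-0.249,-0.089,-0.09,0,0,0,0.2,-0.249,-0.089,-0.09,0,0,0,0.2,-0.249,-0.089,-0.09,0,0,0]'

```text
time: 5.35
eef_pos: [0.6245, 0.0612, 0.1982]
tool_rot: [[-0.926, 0.377, -0.001], [0.377, 0.926, 0.0], [0.001, -0.0, -1.0]]
wrist_force: [0.5, 0.1, -4.1]
gripper_width: 0.353
grasp_force: 69.9
```

```bash
python3 d.py .625,.061,.164;python3 -c "
from loc import *
im=robot.snapshot('side');cv2.imwrite('pics/b.png',cv2.resize(im[60:260,180:400],None,fx=3,fy=3))"
```

```text
t 5.35 at [0.6245 0.0612 0.1982] w 0.353 zaxis [-6.e-04  2.e-04 -1.e+00] F [ 0.5  0.1 -4.1]
.625,.061,.164 -> [-0.0005 -0.0001  0.0342]
```

View pics/b.png

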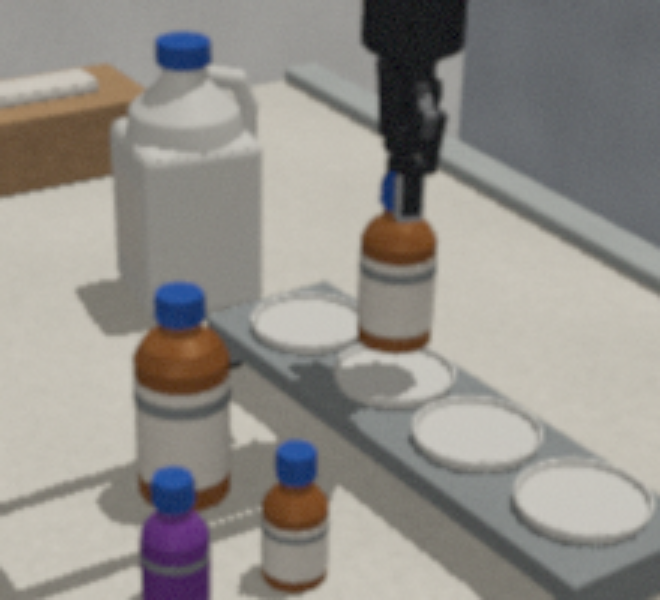

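The 250 hangs upright in the grip over the second dish from the jug end (crop px (397,375)). I'll lower it slowly.

Call:
advance --increments '[0.2,0,0,0.01,0,0,0,0.2,0,0,0.02,0,0,0,0.2,0,0,0.027,0,0,0,0.2,0,0,0.031,0,0,0,0.2,0,0,0.034,0,0,0,0.2,0,0,0.034,0,0,0,0.2,0,0,0.034,0,0,0,0.2,0,0,0.034,0,0,0]'

```text
time: 6.2
eef_pos: [0.6254, 0.0607, 0.1648]
tool_rot: [[-0.926, 0.377, 0.001], [0.377, 0.926, 0.0], [-0.001, 0.0, -1.0]]
wrist_force: [-0.7, 0.4, -4.5]
gripper_width: 0.347
grasp_force: 69.9
```

Call:
advance --increments '[0.2,0,0,0.001,0,0,0,0.2,0,0,0.002,0,0,0,0.2,0,0,0.002,0,0,0,0.2,0,0,0.002,0,0,0]'

```text
time: 6.6
eef_pos: [0.6255, 0.0608, 0.163]
tool_rot: [[-0.926, 0.377, 0.001], [0.377, 0.926, 0.0], [-0.001, 0.001, -1.0]]
wrist_force: [0.2, 0.4, 1.5]
gripper_width: 0.35
grasp_force: 70.3
```

Call:
advance --increments '[0.45,0,0,0,0,0,0,0.6,0,0,0,0,0,0,0.75,0,0,0,0,0,0,0.75,0,0,0,0,0,0,0.75,0,0,0,0,0,0,0.75,0,0,0,0,0,0,0.75,0,0,-0.015,0,0,0,0.75,0,0,-0.04,0,0,0,0.75,0,0,-0.07,0,0,0,0.75,0,0,-0.08,0,0,0,0.75,0,0,-0.08,0,0,0,0.75,0,0,-0.08,0,0,0]'

```text
time: 7.8
eef_pos: [0.6248, 0.0607, 0.2416]
tool_rot: [[-0.926, 0.377, -0.001], [0.377, 0.926, 0.0], [0.001, -0.0, -1.0]]
wrist_force: [0.2, 0.6, 0.5]
gripper_width: 0.751
grasp_force: 0.0
```

```bash
python3 d.py .439,.072,.24 .439,.072,.142
```

```text
t 7.8 at [0.6248 0.0607 0.2416] w 0.751 zaxis [-6.e-04  0.e+00 -1.e+00] F [0.2 0.6 0.5]
.439,.072,.24 -> [ 0.1763 -0.0596  0.0017]
.439,.072,.142 -> [ 0.1763 -0.0596  0.0997]
```

Call:
advance --increments '[0.8,0.03,-0.01,0,0,0,0,0.8,0.06,-0.02,0,0,0,0,0.8,0.09,-0.03,0,0,0,0,0.8,0.12,-0.04,0,0,0,0,0.8,0.15,-0.05,0,0,0,0,0.8,0.17,-0.057,0,0,0,0,0.8,0.176,-0.06,0,0,0,0,0.8,0.176,-0.06,0,0,0,0,0.8,0.176,-0.06,0.01,0,0,0,0.8,0.176,-0.06,0.03,0,0,0,0.8,0.176,-0.06,0.06,0,0,0,0.8,0.176,-0.06,0.08,0,0,0,0.8,0.176,-0.06,0.095,0,0,0,0.8,0.176,-0.06,0.1,0,0,0,0.8,0.176,-0.06,0.1,0,0,0,0.8,0.176,-0.06,0.1,0,0,0]'

```text
time: 9.4
eef_pos: [0.4401, 0.0715, 0.1427]
tool_rot: [[-0.926, 0.377, 0.001], [0.377, 0.926, 0.0], [-0.0, 0.0, -1.0]]
wrist_force: [0.4, -0.1, -0.6]
gripper_width: 0.797
grasp_force: 0.0
```

```bash
python3 d.py .439,.072,.142;python3 -c "
from loc import *
im=robot.snapshot('side');cv2.imwrite('pics/c.png',cv2.resize(im[60:260,180:400],None,fx=3,fy=3))"
```

```text
t 9.4 at [0.4401 0.0715 0.1427] w 0.797 zaxis [ 5.e-04  0.e+00 -1.e+00] F [ 0.4 -0.1 -0.6]
.439,.072,.142 -> [0.0012 0.0001 0.0007]
```

View pics/c.png

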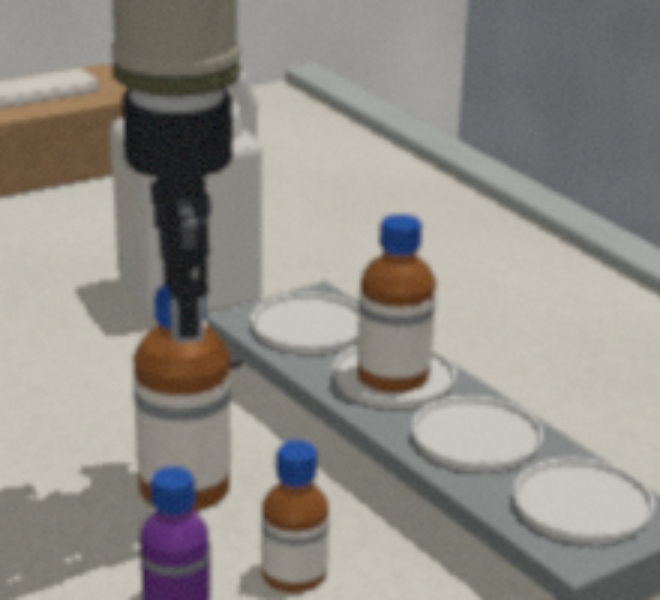

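The 250 stands upright in its dish (crop px (397,375)), and the fingers straddle the 500's cap at (187,310).

Call:
advance --increments '[0.2,0,0,0,0,0,0,0.2,0,0,0,0,0,0,0.2,0,0,0,0,0,0,0.2,0,0,0,0,0,0,0.2,0,0,0,0,0,0,0.2,0,0,0,0,0,0,0.2,0,0,0,0,0,0,0.2,0,0,0,0,0,0]' --force 100

```text
time: 10.25
eef_pos: [0.4401, 0.0716, 0.1436]
tool_rot: [[-0.926, 0.377, 0.002], [0.377, 0.926, 0.0], [-0.002, 0.001, -1.0]]
wrist_force: [-1.7, 0.2, 6.4]
gripper_width: 0.39
grasp_force: 99.2
```

```bash
python3 d.py .612,.172,.232
```

```text
t 10.25 at [0.4401 0.0716 0.1436] w 0.39 zaxis [ 1.8e-03  1.0e-04 -1.0e+00] F [-1.7  0.2  6.4]
.612,.172,.232 -> [-0.1215  0.1579 -0.0881]
```

Call:
advance --increments '[0.2,0,0,-0.01,0,0,0,0.2,0,0,-0.025,0,0,0,0.2,0,0,-0.045,0,0,0,0.2,0,0,-0.065,0,0,0,0.2,0,0,-0.08,0,0,0,0.2,0,0,-0.088,0,0,0,0.2,-0.008,0.01,-0.088,0,0,0,0.2,-0.022,0.028,-0.088,0,0,0,0.2,-0.036,0.046,-0.088,0,0,0,0.2,-0.05,0.065,-0.088,0,0,0,0.2,-0.064,0.083,-0.088,0,0,0,0.2,-0.078,0.101,-0.088,0,0,0,0.2,-0.092,0.119,-0.088,0,0,0,0.2,-0.104,0.135,-0.088,0,0,0,0.2,-0.113,0.147,-0.088,0,0,0,0.2,-0.119,0.154,-0.088,0,0,0,0.2,-0.121,0.158,-0.088,0,0,0,0.2,-0.121,0.158,-0.088,0,0,0,0.2,-0.121,0.158,-0.088,0,0,0,0.2,-0.121,0.158,-0.088,0,0,0]'

```text
time: 12.25
eef_pos: [0.6107, 0.1719, 0.2304]
tool_rot: [[-0.926, 0.377, -0.0], [0.377, 0.926, -0.0], [0.0, -0.0, -1.0]]
wrist_force: [0.1, 0.7, -6.8]
gripper_width: 0.389
grasp_force: 100.6
```

```bash
python3 d.py .612,.172,.198
```

```text
t 12.25 at [0.6107 0.1719 0.2304] w 0.389 zaxis [-1.e-04 -1.e-04 -1.e+00] F [ 0.1  0.7 -6.8]
.612,.172,.198 -> [-0.0012  0.0006  0.0324]
```

Contact is expected at TCP z ≈ .1976 less sag.

Call:
advance --increments '[0.2,-0.001,0,0.01,0,0,0,0.2,-0.001,0,0.018,0,0,0,0.2,-0.001,0,0.024,0,0,0,0.2,-0.001,0,0.028,0,0,0,0.2,-0.001,0,0.031,0,0,0,0.2,-0.001,0,0.032,0,0,0,0.2,-0.001,0,0.033,0,0,0,0.2,-0.001,0,0.033,0,0,0,0.2,-0.001,0,0.033,0,0,0]'

```text
time: 13.15
eef_pos: [0.6122, 0.1719, 0.1977]
tool_rot: [[-0.926, 0.377, 0.001], [0.377, 0.926, 0.0], [-0.001, 0.0, -1.0]]
wrist_force: [-0.7, 0.1, -5.8]
gripper_width: 0.386
grasp_force: 100.8
```

Call:
advance --increments '[0.2,0,0,0.001,0,0,0,0.2,0,0,0.0015,0,0,0,0.2,0,0,0.0015,0,0,0,0.2,0,0,0.0015,0,0,0]'

```text
time: 13.55
eef_pos: [0.6127, 0.1719, 0.1977]
tool_rot: [[-0.926, 0.377, 0.002], [0.377, 0.926, 0.0], [-0.002, 0.001, -1.0]]
wrist_force: [-2.4, -1.3, 5.9]
gripper_width: 0.388
grasp_force: 101.9
```

Contact. Release, rise, and go on to the 100.

Call:
advance --increments '[0.5,0,0,0,0,0,0,0.65,0,0,0,0,0,0,0.75,0,0,0,0,0,0,0.75,0,0,0,0,0,0,0.75,0,0,0,0,0,0,0.75,0,0,0,0,0,0,0.75,0,0,-0.015,0,0,0,0.75,0,0,-0.035,0,0,0,0.75,0,0,-0.05,0,0,0,0.75,0,0,-0.05,0,0,0,0.75,0,0,-0.05,0,0,0]'

```text
time: 14.65
eef_pos: [0.6124, 0.1719, 0.2465]
tool_rot: [[-0.926, 0.377, 0.001], [0.377, 0.926, 0.0], [-0.001, 0.001, -1.0]]
wrist_force: [0.2, 0.7, -0.6]
gripper_width: 0.752
grasp_force: 0.0
```

```bash
python3 d.py .455,-.068,.248 .455,-.068,.079
```

```text
t 14.65 at [0.6124 0.1719 0.2465] w 0.752 zaxis [ 1.4e-03  2.0e-04 -1.0e+00] F [ 0.2  0.7 -0.6]
.455,-.068,.248 -> [ 0.0553 -0.2815 -0.0018]
.455,-.068,.079 -> [ 0.0555 -0.2817  0.1672]
```

Call:
advance --increments '[0.75,0.006,-0.03,0,0,0,0,0.75,0.013,-0.065,0,0,0,0,0.75,0.02,-0.1,0,0,0,0,0.75,0.027,-0.135,0,0,0,0,0.75,0.034,-0.17,0,0,0,0,0.75,0.041,-0.205,0,0,0,0,0.75,0.048,-0.24,0,0,0,0,0.75,0.053,-0.265,0,0,0,0,0.75,0.055,-0.28,0.01,0,0,0,0.75,0.0555,-0.282,0.03,0,0,0,0.75,0.0555,-0.282,0.06,0,0,0,0.75,0.0555,-0.282,0.09,0,0,0,0.75,0.0555,-0.282,0.12,0,0,0,0.75,0.0555,-0.282,0.145,0,0,0,0.75,0.0555,-0.282,0.16,0,0,0,0.75,0.0555,-0.282,0.167,0,0,0,0.75,0.0555,-0.282,0.167,0,0,0,0.75,0.0555,-0.282,0.167,0,0,0]' --force 60

```text
time: 16.45
eef_pos: [0.4545, -0.0685, 0.0793]
tool_rot: [[-0.926, 0.377, 0.0], [0.377, 0.926, -0.0], [-0.0, 0.0, -1.0]]
wrist_force: [0.2, 0.5, 0.7]
gripper_width: 0.752
grasp_force: 0.0
```

```bash
python3 d.py .455,-.068,.079;python3 -c "
from loc import *
im=robot.snapshot('side');cv2.imwrite('pics/d.png',cv2.resize(im[80:280,180:400],None,fx=3,fy=3))"
```

```text
t 16.45 at [ 0.4545 -0.0685  0.0793] w 0.752 zaxis [ 4.e-04 -1.e-04 -1.e+00] F [0.2 0.5 0.7]
.455,-.068,.079 -> [-0.0003  0.0006  0.0003]
```

View pics/d.png

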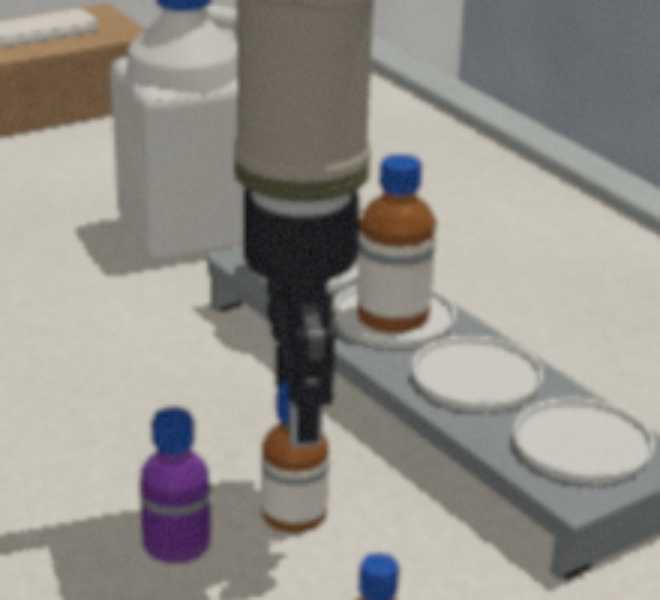

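The fingers straddle the 100's cap at crop (300,410). The purple bottle (175,490) is clear, and the 500 is hidden behind the gripper.

Call:
advance --increments '[0.1,0,0,0,0,0,0,0.1,0,0,0,0,0,0,0.1,0,0,0,0,0,0,0.1,0,0,0,0,0,0,0.1,0,0,0,0,0,0,0.1,0,0,0,0,0,0,0.1,0,0,0,0,0,0,0.1,0,0,0,0,0,0]' --force 60

```text
time: 17.3
eef_pos: [0.455, -0.0684, 0.0797]
tool_rot: [[-0.926, 0.377, 0.002], [0.377, 0.926, -0.0], [-0.002, 0.0, -1.0]]
wrist_force: [0.0, 0.9, 6.1]
gripper_width: 0.296
grasp_force: 58.8
```

```bash
python3 d.py .628,-.046,.168
```

```text
t 17.3 at [ 0.455  -0.0684  0.0797] w 0.296 zaxis [ 1.6e-03 -1.0e-04 -1.0e+00] F [0.  0.9 6.1]
.628,-.046,.168 -> [-0.1519  0.086  -0.0881]
```

Call:
advance --increments '[0.1,0,0,-0.01,0,0,0,0.1,0,0,-0.03,0,0,0,0.1,0,0,-0.05,0,0,0,0.1,0,0,-0.07,0,0,0,0.1,-0.005,0.003,-0.083,0,0,0,0.1,-0.02,0.011,-0.088,0,0,0,0.1,-0.04,0.022,-0.088,0,0,0,0.1,-0.06,0.034,-0.088,0,0,0,0.1,-0.08,0.045,-0.088,0,0,0,0.1,-0.1,0.057,-0.088,0,0,0,0.1,-0.12,0.068,-0.088,0,0,0,0.1,-0.138,0.078,-0.088,0,0,0,0.1,-0.148,0.084,-0.088,0,0,0,0.1,-0.152,0.086,-0.088,0,0,0,0.1,-0.152,0.086,-0.088,0,0,0,0.1,-0.152,0.086,-0.08,0,0,0,0.1,-0.152,0.086,-0.07,0,0,0,0.1,-0.152,0.086,-0.062,0,0,0,0.1,-0.152,0.086,-0.058,0,0,0,0.1,-0.152,0.086,-0.057,0,0,0]'

```text
time: 19.3
eef_pos: [0.6266, -0.0461, 0.1346]
tool_rot: [[-0.926, 0.377, -0.002], [0.377, 0.926, 0.0], [0.002, -0.0, -1.0]]
wrist_force: [0.5, -0.4, -1.7]
gripper_width: 0.296
grasp_force: 59.1
```

```bash
python3 d.py .628,-.046,.1335
```

```text
t 19.3 at [ 0.6266 -0.0461  0.1346] w 0.296 zaxis [-1.8e-03  2.0e-04 -1.0e+00] F [ 0.5 -0.4 -1.7]
.628,-.046,.1335 -> [-0.0013  0.0006  0.0011]
```

Call:
advance --increments '[0.1,0,0,0.001,0,0,0,0.1,0,0,0.002,0,0,0,0.1,0,0,0.002,0,0,0,0.1,0,0,0.002,0,0,0]'

```text
time: 19.7
eef_pos: [0.6276, -0.0461, 0.1341]
tool_rot: [[-0.926, 0.377, 0.001], [0.377, 0.926, -0.0], [-0.001, 0.0, -1.0]]
wrist_force: [-0.5, 0.5, -2.2]
gripper_width: 0.293
grasp_force: 59.1
```

Call:
advance --increments '[0.1,0,0,0.001,0,0,0,0.1,0,0,0.001,0,0,0,0.1,0,0,0.001,0,0,0,0.1,0,0,0.001,0,0,0]'

```text
time: 20.1
eef_pos: [0.628, -0.0461, 0.1337]
tool_rot: [[-0.926, 0.377, 0.001], [0.377, 0.926, -0.0], [-0.001, 0.0, -1.0]]
wrist_force: [-0.1, 1.0, 5.8]
gripper_width: 0.293
grasp_force: 59.5
```

Contact. Release, rise, and go on to the 50.

Call:
advance --increments '[0.4,0,0,0,0,0,0,0.55,0,0,0,0,0,0,0.7,0,0,0,0,0,0,0.7,0,0,0,0,0,0,0.7,0,0,0,0,0,0,0.7,0,0,0,0,0,0,0.7,0,0,-0.015,0,0,0,0.7,0,0,-0.035,0,0,0,0.7,0,0,-0.05,0,0,0,0.7,0,0,-0.05,0,0,0,0.7,0,0,-0.05,0,0,0]'

```text
time: 21.2
eef_pos: [0.6279, -0.0461, 0.1835]
tool_rot: [[-0.926, 0.377, 0.001], [0.377, 0.926, -0.0], [-0.001, 0.0, -1.0]]
wrist_force: [0.5, -0.5, -0.6]
gripper_width: 0.697
grasp_force: 0.0
```

```bash
python3 d.py .4165,-.231,.183 .4165,-.231,.055
```

```text
t 21.2 at [ 0.6279 -0.0461  0.1835] w 0.697 zaxis [ 1.5e-03 -2.0e-04 -1.0e+00] F [ 0.5 -0.5 -0.6]
.4165,-.231,.183 -> [ 0.126  -0.2509  0.0003]
.4165,-.231,.055 -> [ 0.1262 -0.251   0.1283]
```

Call:
advance --increments '[0.7,0.012,-0.025,0,0,0,0,0.7,0.028,-0.055,0,0,0,0,0.7,0.044,-0.088,0,0,0,0,0.7,0.06,-0.12,0,0,0,0,0.7,0.076,-0.152,0,0,0,0,0.7,0.092,-0.184,0,0,0,0,0.7,0.108,-0.215,0,0,0,0,0.7,0.12,-0.24,0,0,0,0,0.7,0.126,-0.251,0,0,0,0,0.7,0.126,-0.251,0.01,0,0,0,0.7,0.126,-0.251,0.035,0,0,0,0.7,0.126,-0.251,0.065,0,0,0,0.7,0.126,-0.251,0.095,0,0,0,0.7,0.126,-0.251,0.115,0,0,0,0.7,0.126,-0.251,0.125,0,0,0,0.7,0.126,-0.251,0.128,0,0,0,0.7,0.126,-0.251,0.128,0,0,0,0.7,0.126,-0.251,0.128,0,0,0]' --force 40

```text
time: 23.0
eef_pos: [0.4171, -0.2314, 0.0559]
tool_rot: [[-0.926, 0.377, 0.002], [0.377, 0.926, -0.001], [-0.002, -0.0, -1.0]]
wrist_force: [-0.4, -0.2, -0.9]
gripper_width: 0.699
grasp_force: 0.0
```

```bash
python3 d.py .4165,-.231,.055;python3 -c "
from loc import *
im=robot.snapshot('side');cv2.imwrite('pics/e.png',cv2.resize(im[120:320,200:420],None,fx=3,fy=3))"
```

```text
t 23.0 at [ 0.4171 -0.2314  0.0559] w 0.699 zaxis [ 0.0016 -0.001  -1.    ] F [-0.4 -0.2 -0.9]
.4165,-.231,.055 -> [0.0007 0.0002 0.0009]
```

View pics/e.png

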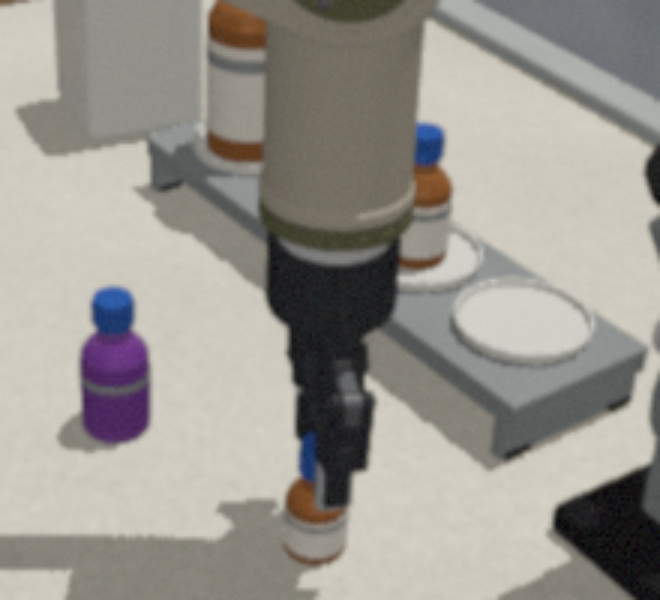

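The fingers straddle the 50's cap at crop (325,470). The 500 (240,100) and the 100 (425,220) stand upright in their dishes, and the end dish (522,320) is still free.

Call:
advance --increments '[0.1,0,0,0,0,0,0,0.1,0,0,0,0,0,0,0.1,0,0,0,0,0,0,0.1,0,0,0,0,0,0,0.1,0,0,0,0,0,0,0.1,0,0,0,0,0,0,0.1,0,0,0,0,0,0,0.1,0,0,0,0,0,0]' --force 40

```text
time: 23.85
eef_pos: [0.4166, -0.2313, 0.0555]
tool_rot: [[-0.926, 0.377, 0.001], [0.377, 0.926, -0.001], [-0.001, -0.0, -1.0]]
wrist_force: [0.7, 1.8, 5.9]
gripper_width: 0.263
grasp_force: 39.3
```

```bash
python3 d.py .639,-.159,.144
```

```text
t 23.85 at [ 0.4166 -0.2313  0.0555] w 0.263 zaxis [ 1.1e-03 -5.0e-04 -1.0e+00] F [0.7 1.8 5.9]
.639,-.159,.144 -> [-0.1788  0.1508 -0.0883]
```

Call:
advance --increments '[0.1,0,0,-0.01,0,0,0,0.1,0,0,-0.03,0,0,0,0.1,0,0,-0.05,0,0,0,0.1,0,0,-0.07,0,0,0,0.1,-0.006,0.005,-0.083,0,0,0,0.1,-0.022,0.019,-0.088,0,0,0,0.1,-0.044,0.037,-0.088,0,0,0,0.1,-0.066,0.056,-0.088,0,0,0,0.1,-0.088,0.074,-0.088,0,0,0,0.1,-0.11,0.093,-0.088,0,0,0,0.1,-0.132,0.111,-0.088,0,0,0,0.1,-0.154,0.13,-0.088,0,0,0,0.1,-0.17,0.143,-0.088,0,0,0,0.1,-0.179,0.151,-0.088,0,0,0,0.1,-0.179,0.151,-0.086,0,0,0,0.1,-0.179,0.151,-0.08,0,0,0,0.1,-0.179,0.151,-0.07,0,0,0,0.1,-0.179,0.151,-0.062,0,0,0,0.1,-0.179,0.151,-0.057,0,0,0,0.1,-0.179,0.151,-0.056,0,0,0]'

```text
time: 25.85
eef_pos: [0.6381, -0.1588, 0.1098]
tool_rot: [[-0.926, 0.378, -0.001], [0.378, 0.926, 0.0], [0.001, -0.0, -1.0]]
wrist_force: [0.6, -0.3, -0.9]
gripper_width: 0.267
grasp_force: 39.3
```

```bash
python3 d.py .639,-.159,.1095
```

```text
t 25.85 at [ 0.6381 -0.1588  0.1098] w 0.267 zaxis [-1.2e-03  4.0e-04 -1.0e+00] F [ 0.6 -0.3 -0.9]
.639,-.159,.1095 -> [-0.001   0.0001  0.0003]
```

Call:
advance --increments '[0.1,0,0,0.001,0,0,0,0.1,0,0,0.001,0,0,0,0.1,0,0,0.001,0,0,0]'

```text
time: 26.15
eef_pos: [0.639, -0.1588, 0.1102]
tool_rot: [[-0.926, 0.377, 0.0], [0.377, 0.926, -0.0], [-0.001, 0.0, -1.0]]
wrist_force: [-0.8, -0.4, -1.6]
gripper_width: 0.269
grasp_force: 39.3
```

Call:
advance --increments '[0.1,0,0,0.001,0,0,0,0.1,0,0,0.001,0,0,0,0.1,0,0,0.001,0,0,0]'

```text
time: 26.45
eef_pos: [0.6392, -0.1588, 0.1095]
tool_rot: [[-0.926, 0.377, 0.001], [0.377, 0.926, -0.0], [-0.001, 0.0, -1.0]]
wrist_force: [0.4, 1.0, 3.5]
gripper_width: 0.266
grasp_force: 39.6
```

Contact. Release, rise well clear, then check.

Call:
advance --increments '[0.4,0,0,0,0,0,0,0.55,0,0,0,0,0,0,0.7,0,0,0,0,0,0,0.7,0,0,0,0,0,0,0.7,0,0,0,0,0,0,0.7,0,0,0,0,0,0,0.7,0,0,-0.015,0,0,0,0.7,0,0,-0.04,0,0,0,0.7,0,0,-0.07,0,0,0,0.7,0.03,0,-0.1,0,0,0,0.7,0.07,0,-0.13,0,0,0,0.7,0.11,0,-0.15,0,0,0,0.7,0.15,0,-0.15,0,0,0,0.7,0.19,0,-0.15,0,0,0,0.7,0.22,-0.03,-0.15,0,0,0,0.7,0.25,-0.06,-0.15,0,0,0,0.7,0.25,-0.09,-0.15,0,0,0,0.7,0.25,-0.12,-0.15,0,0,0,0.7,0.25,-0.12,-0.15,0,0,0,0.7,0.25,-0.12,-0.15,0,0,0]'

```text
time: 28.45
eef_pos: [0.362, -0.1758, 0.2599]
tool_rot: [[-0.925, 0.379, 0.001], [0.379, 0.925, -0.001], [-0.002, 0.0, -1.0]]
wrist_force: [-0.3, 0.4, 0.7]
gripper_width: 0.698
grasp_force: 0.0
```

```bash
python3 -c "
from loc import *
im={n:robot.snapshot(n) for n in P}
for n in P: cv2.imwrite('pics/f%s.png'%n,im[n]);print(n,[(c.round(1).tolist(),int(a)) for c,a in blobs(blue(im[n]),25)])"
```

```text
side [([237.5, 76.4], 103), ([283.9, 111.1], 95), ([102.0, 135.5], 53), ([313.1, 137.7], 134), ([341.0, 167.6], 123), ([377.1, 198.4], 112), ([237.2, 223.3], 159)]
top [([357.0, 151.1], 67), ([264.8, 154.0], 139), ([119.8, 161.2], 372), ([214.1, 157.3], 188), ([310.6, 154.6], 92), ([316.2, 266.0], 102)]
```

View pics/ftop.png

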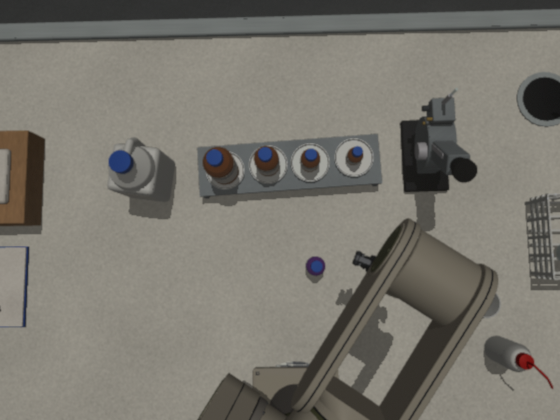

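View pics/fside.png

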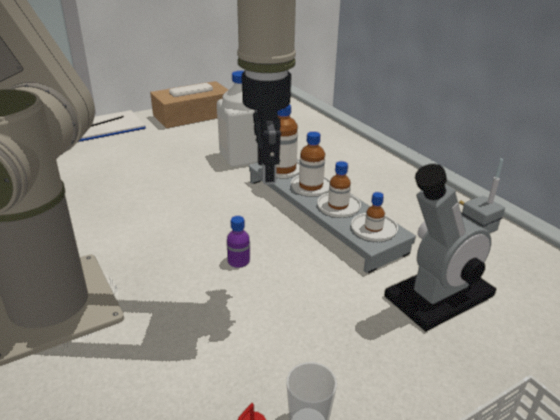

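All four stand in order: the top view has caps at (357,151), (311,155), (265,154) and (214,157), with the refractometer and purple bottle unmoved. I'll check the cap positions against the dishes, then hand in.

```bash
python3 - <<'E'
from loc import *
C={50:([377.1,198.4],[357,151.1],(.639,-.159)),100:([341,167.6],[310.6,154.6],(.628,-.046)),250:([313.1,137.7],[264.8,154],(.625,.061)),500:(None,[214.1,157.3],(.612,.172))}
ok=True
for k,(s,t,d) in C.items():
    o={"top":np.array(t)}
    if s: o["side"]=np.array(s)
    v,r=fit(cap(*B[k],.054),o,d);e=np.hypot(*(v-d));ok&=e<.008;print(k,v.round(4),round(e,4),r.round(1))
print(ok, robot.finish_job() if ok else "hold")
E
```

```text
50 [ 0.639 -0.159] 0.0 [ 0.9  0.1 -0.3 -0.6]
100 [ 0.628 -0.046] 0.0 [ 0.8 -0.1 -0.3 -0.9]
250 [0.625 0.061] 0.0 [ 0.6 -0.1 -0.3 -0.9]
500 [0.6119 0.174 ] 0.002 [ 0. -0.]
the job is handed in; nothing more can be done
True None
```

The job is handed in: the 50, 100, 250 and 500 ml bottles stand upright in order from the refractometer's end, each within about 3 mm of its dish's centre by the final pictures (residuals under 1 px; the printed 0.0 offsets are the fit not moving from its start, not a measured zero), about 28.5 s used, official verdict not shown.

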